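Fold away the bifold dust screen in the clay workshop

ROBOT

A 6-joint arm with a two-finger parallel gripper is mounted at the origin on the work surface. World frame = base frame: x ahead of the robot, y to its left, z up, the work surface at z = 0. Lengths are in m, angles in rad, forces in N, time in s.
With the tool pointing down it reaches from about 0.375 to 0.925 m from the base axis. Payload 5.7 kg.
Tool frame: the origin (TCP) lies between the finger pads; the fingertips stand 22 mm ahead of it and the grasp point (between the pads) lies 3 mm ahead of it; z points along the fingers, y is the line along which they close (so a half turn about z gives the same grasp; the last joint's range is limited). The gripper opens to 88 mm and grips with 3 to 60 N. Pads are 20 mm wide; open, the fingers measure 115 mm over their backs; the gripper's body (75 mm by 178 mm) begins 61 mm behind the grasp point.
Start: joints at [-1.26, 0.359, 1.51, -0, 1.272, -0.115], TCP at [0.248, -0.546, 0.245] pointing down, gripper open.
Joint ranges: [-2.97, 2.97], [-1.01, 2.36], [0.21, 2.38], [-0.96, 4.11], [0.2, 2.71], [-2.98, 2.98]. Speed limits (rad/s): [2.39, 2.39, 3.14, 3.14, 3.14, 3.14].

INTERFACE

Orientations are given as a rotation vector (axis times angle).
In Python, from workcell import * gives the robot as it stands.
- The arm moves only by the tool play_rows, never from a script. Its argument "moves" is one flat list of numbers, 7 for each row, row after row: the closure, from -1 (fully open) to 1 (shut), then the shift along the tool's x, y, z in cm, then the turn, a rotation vector about the tool's x, y, z in degrees. In form: [jaw, x, y, z, rx, ry, rz, jaw, x, y, z, rx, ry, rz, ...]. A call has 1 to 5 rows; each row is the pose to reach, as a shift and turn from the pose commanded when the call began, along the tool's axes at that moment; what a row does not reach only later rows make up. A row lasts 1/12 s, in which the tool goes at most 41.7 mm and 7.16 degrees, less where a joint would pass 70% of its speed; a pose out of reach is approached as far as the arm can. A call with a gripper value outside its range is refused whole. The fingers move at their own pace and stop on an object; "squeeze" is the grip in N (left out, the last holds). Time passes only in rows, so rows that repeat a pose let the fingers close. It gives the time, the measured TCP pose, the force, the opening and the grip force at its end, in the units of the state.
- read_state(): the state, without advancing time (a new reading comes with each control period).
- get_image(name): name is "side" or "top" or "wrist"; returns the picture (420x560x3 uint8, red, green, blue); there is no depth.
- get_calibration(name): a dict with "mtx" (3x3 intrinsics, pixels), "rvec" (rotation vector, rad) and "tvec" (3), from world to camera coordinates, as OpenCV has them; the wrist camera has in their place "hand_eye" (4x4, takes a point from camera to tool coordinates, whose origin is the TCP and whose axes are the flange's). Camera axes: x right, y down, z forward; pixel columns grow to the right and rows downward; lengths in m; the calibration is good to about 2 mm. The wrist camera is an equidistant fisheye: a pixel r from the principal point sees the ray r / f radians off the axis. A picture is of the moment at which its call begins: read the wrist's pose just before it. get_calibration takes no time and is no camera call.
- finish_job(): hands the job in; it is judged then, once.
Trained networks look in the newest picture that a camera, given by its name, has taken for a name from the list of things; names that differ only in an ending like _2 or _b are one class to them, and where a whole thing is asked for, a point or a joint stands for the part that bears it (a point fixed in the world has none). Each returns a list of dicts, best first, with "p" (0 to 1); they miss things now and then, are a little off and sometimes report something else, mostly with a low value. They report only what shows in the picture. A call takes as long as a camera call. They do not tell look-alikes from the thing itself.
- trace(thing, camera): "region" (420x560 bool, what is visible of it) and "box" ([left, top, right, bottom] in pixels, round what is visible of it).
- place_of(thing, camera): "at" ([row, column] in pixels: a listed point, or the origin of a listed thing).
The state is a dict: "time": time; "joints": joint angles; "qd": joint speeds; "joint_torque": joint torques, N m; "eef_pos": TCP position; "tool_rot": TCP orientation; "ft_force": force on the tool from outside, world axes, zero at the start; "ft_torque": the same for the moment, N m; "opening": opening from 0.0 (shut) to 1.0 (fully open); "grasp_force": force on a finger pad.
Only numpy, scipy, OpenCV 4.12 (cv2) and the standard library are available. Lean on these libraries where they do the work, as an engineer would, in place of code of your own. Each camera call takes 0.05 s, during which the arm holds its last target. There are 200 camera calls.

TASK

First take the wooden forming block out from between the two panels of the little bifold dust screen and set it down gently (not dropped), upright, on the square ware board. Then push the screen's outer panel flat against the inner one while the inner panel still stands open, and only after that push the folded pair back flat against the low back rail and leave it there. Do not shift or tip the clay box, the metal flask or the terracotta pot.

Things in the scene. Friction and masses are not known exactly. Their poses are not given: they have to be found in the camera images.
- screen: fixed base of the dust screen: a grey painted back rail 30 mm thick (x), 210 mm long (y from -110 to +100 mm), 50 mm high, with a thin steel post (12 mm, 112 mm high) near its +y end. Origin on the table at the rail's front face; local x points away from the front (the panels are on the -x side), z up. Everything of the screen turns with this body's yaw.
- post_pin (a point): top of the vertical hinge axis (108 mm above the table) that carries the inner panel, at local (-8, +80) mm of the screen. The inner panel is plywood, 12 mm thick (its mid-plane passes through this pin and 7 mm on the rail side of the knee pin), 100 mm high (8 to 108 mm above the table), 160 mm long
- knee_pin (a point): top of the second vertical hinge axis (108 mm above the table), at the inner panel's far end, which joins the outer panel to the inner one. Closed, it lies at local (-15, -80) mm of the screen. It moves with the inner panel
- free_edge (a point): top middle of the outer panel's free vertical edge, 158 mm from the knee pin. The outer panel is plywood, 12 mm thick, same height as the inner one; its faces lie 1 and 13 mm off the knee pin's axis, on the outer side (the side away from the inner panel)
- wing (a joint): angle in rad between inner panel and back rail: 0 = flat against the rail (a hard stop), up to 1.6. Seen from above it closes counter-clockwise, the knee end moving towards the rail. The hinge is stiff (0.35 N m friction) and stays where it is left
- fold (a joint): angle in rad between the two panels: 0 = outer panel flat against the inner one (a hard stop), 2.6 = nearly straight. From above it closes clockwise; folded, the outer panel covers the inner panel's side away from the rail, free edge by the post. Easy hinge (0.05 N m friction): pushed, the outer panel folds before the inner one moves; it stays where it is left
- former: brown wooden forming block, 30 mm (local x) by 46 mm (local y) by 80 mm high, 0.08 to 0.16 kg, standing loose on the table between the two panels. Origin at the centre of its underside
- ware_board: fixed square light-wood board 150 x 150 mm, 15 mm thick, left of the screen. Origin at the centre of its underside, top at z = 15 mm
- clay_box: bystander: soft unfired clay box with lid, 86 x 66 mm, 74 mm high, loose. Origin at the centre of its underside
- flask: bystander: upright round aluminium drinks flask with red cap, 60 mm wide, 170 mm high, loose. Origin at the centre of its underside
- slip_pot: bystander: round terracotta pot, 84 mm wide, 65 mm high, loose. Origin at the centre of its underside
There are look-alikes about, which are no part of the job. Of the things that look like the former, the smallest one is meant.

How it is judged:
By the outcome, as a careful person would: the job done as asked, in the order asked, and still so for the second after the job is handed in, with the robot touching nothing.
It also fails if it takes over 58 s, if anything falls off the work surface, if the arm or the gripper's body presses on something with over 40 N, if the wrist force passes 120 N, or if a joint passes its speed limit or range.

## Working session

There is one attempt and no reset: what is moved stays moved. The work goes in short steps, Python scripts to look and compute and a tool call to move; the robot and the scene stay as the last step left them, time stands still between calls to the robot, and variables do not carry over. Pictures are saved under pics/ and viewed, at most 10 in all, crops included, and the job is handed in when it is done.

Besides the shell and the picture viewer there is one more tool, called after ">>>" as a command line: name --argument value ..., lists and objects as JSON in quotes. play_rows: Moves the arm, as the interface text tells. Its arguments: {"type":"object","properties":{"moves":{"type":"array","items":{"type":"number"}},"squeeze":{"type":"number"}},"required":["moves"]}

```bash
mkdir -p pics; ls; cat > h.py <<'E'
from workcell import *
import numpy as np, cv2
from scipy.spatial.transform import Rotation as R
def save(n,img): cv2.imwrite('pics/'+n,img[:,:,::-1])
def ray(cam,uv):
    c=get_calibration(cam);M=np.array(c['mtx']);Rm=cv2.Rodrigues(np.array(c['rvec'],float))[0];t=np.array(c['tvec']).ravel()
    d=Rm.T@np.linalg.solve(M,[uv[0],uv[1],1.]);return -Rm.T@t,d
def atz(cam,uv,z):
    o,d=ray(cam,uv);return o+d*(z-o[2])/d[2]
def proj(cam,P):
    c=get_calibration(cam);return cv2.projectPoints(np.array(P,float).reshape(-1,3),np.array(c['rvec'],float),np.array(c['tvec'],float),np.array(c['mtx'],float),None)[0].reshape(-1,2)
E
python3 - <<'E'
from h import *
t=get_image('top');s=get_image('side')
save('top0.png',t);save('side0.png',s)
for cam in('top','side'):
    print(cam,ray(cam,(280,210)))
    for n in ['screen','post_pin','knee_pin','free_edge','former','ware_board','clay_box','flask','slip_pot']:
        print(n,[(round(q['p'],2),np.round(q['at'],1).tolist()) for q in place_of(n,cam)][:4])
print(read_state()['time'])
E
```

```text
pics
top (array([0.44892643, 0.01029089, 1.28002364]), array([ 1.19836447e-01,  2.34128077e-04, -9.92804982e-01]))
screen [(0.98, [175.8, 325.0])]
post_pin [(0.76, [177.6, 298.2])]
knee_pin [(0.9, [223.4, 339.8])]
free_edge [(0.69, [263.9, 303.7])]
former [(0.8, [273.9, 270.5]), (0.59, [209.8, 304.2]), (0.59, [239.1, 246.0])]
ware_board [(0.76, [258.8, 173.3])]
clay_box [(0.65, [227.6, 381.1])]
flask [(0.79, [190.0, 257.5]), (0.16, [187.1, 396.1])]
slip_pot [(0.83, [187.6, 399.4])]
side (array([0.21960668, 0.5820529 , 0.83505654]), array([ 0.34957701, -0.56867581, -0.74473464]))
screen [(0.96, [181.1, 264.5]), (0.69, [159.1, 323.3])]
post_pin [(0.9, [170.7, 251.0])]
knee_pin [(0.19, [241.1, 219.8])]
free_edge [(0.58, [212.0, 351.3])]
former [(0.92, [274.9, 340.3]), (0.75, [274.4, 267.7]), (0.71, [216.7, 281.5])]
ware_board [(0.84, [371.9, 234.3])]
clay_box [(0.61, [167.2, 340.8])]
flask [(0.65, [238.2, 218.7])]
slip_pot [(0.95, [134.5, 320.0]), (0.27, [173.2, 251.9])]
1.0
```

View pictures.

View pics/top0.png

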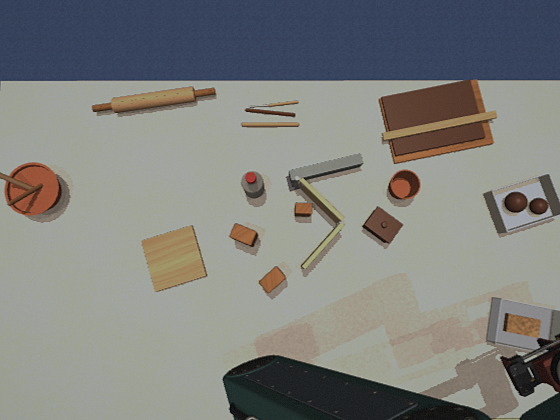

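View pics/side0.png

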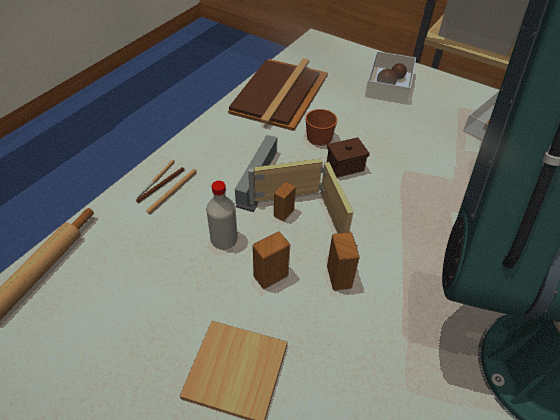

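```bash
python3 - <<'E'
from h import *
for n,rc,z in [('screen',(175.8,325),0),('post',(177.6,298.2),.108),('knee',(223.4,339.8),.108),('free',(263.9,303.7),.108),('f1',(273.9,270.5),0),('f2',(209.8,304.2),0),('f3',(239.1,246),0),('board',(258.8,173.3),0),('clay',(227.6,381.1),0),('flask',(190,257.5),0),('pot',(187.6,399.4),0)]:
    print('top',n,atz('top',rc[::-1],z).round(4)[:2])
for n,rc,z in [('screen',(181.1,264.5),0),('post',(170.7,251),.108),('free',(212,351.3),.108),('knee',(241.1,219.8),.108),('f1',(274.9,340.3),0),('f2',(216.7,281.5),0),('f3',(274.4,267.7),0),('board',(371.9,234.3),0),('clay',(167.2,340.8),0),('flask',(238.2,218.7),0),('pot',(134.5,320),0)]:
    print('side',n,atz('side',rc[::-1],z).round(4)[:2])
E
```

```text
top screen [ 0.7039 -0.1212]
top post [ 0.6776 -0.0383]
top knee [ 0.5544 -0.1474]
top free [ 0.4484 -0.0511]
top f1 [0.4203 0.038 ]
top f2 [ 0.6039 -0.0595]
top f3 [0.5195 0.1084]
top board [0.4638 0.3155]
top clay [ 0.5517 -0.2809]
top flask [0.6622 0.076 ]
top pot [ 0.6685 -0.3378]
side screen [ 0.6955 -0.1143]
side post [ 0.6766 -0.0343]
side free [ 0.4382 -0.0501]
side knee [0.6127 0.159 ]
side f1 [0.4084 0.0259]
side f2 [ 0.5974 -0.0402]
side f3 [0.5345 0.1098]
side board [0.4671 0.3163]
side clay [ 0.5634 -0.2653]
side flask [0.6781 0.091 ]
side pot [ 0.6721 -0.3486]
```

```bash
cat > fit.py <<'E'
from h import *
from scipy.optimize import minimize
def box(x0,x1,y0,y1,z0,z1): return np.array([[x,y,z] for x in(x0,x1) for y in(y0,y1) for z in(z0,z1)],float)
def rz(P,a,c=(0,0)):
    P=P.copy();c=np.array(c);m=np.array([[np.cos(a),-np.sin(a)],[np.sin(a),np.cos(a)]]);P[:,:2]=(P[:,:2]-c)@m.T+c;return P
def tf(P,p): P=rz(P,p[2]);P[:,:2]+=p[:2];return P
RAIL=box(0,.03,-.11,.1,0,.05)
def screen_parts(p):
    x,y,yaw,w,f=p
    inner=rz(box(-.014,-.002,-.08,.08,.008,.108),-w,(-.008,.08))
    outer=rz(rz(box(-.028,-.016,-.08,.078,.008,.108),f,(-.015,-.08)),-w,(-.008,.08))
    post=box(-.014,-.002,.074,.086,0,.112)
    return [tf(P,p[:3]) for P in(RAIL,post,inner,outer)]
def points(p):
    f=lambda P,knee:tf(rz(P,-p[3],(-.008,.08)),p[:3])[0]
    return dict(post=tf(np.array([[-.008,.08,.108]]),p[:3])[0],knee=f(np.array([[-.015,-.08,.108]]),0),free=f(rz(np.array([[-.022,.078,.108]]),p[4],(-.015,-.08)),0))
def mask(cam,parts):
    m=np.zeros((840,1120),np.uint8)
    for P in parts:
        h=cv2.convexHull((proj(cam,P)*2+.5).astype(np.float32));cv2.fillConvexPoly(m,np.round(h*16).astype(np.int32),1,shift=4)
    return m>0
def fit(make,regs,p0,steps):
    big={c:cv2.resize(r.astype(np.uint8),(1120,840),interpolation=cv2.INTER_NEAREST)>0 for c,r in regs.items()}
    def cost(p):
        s=0
        for c,r in big.items():
            m=mask(c,make(p));s+=1-(m&r).sum()/max((m|r).sum(),1)
        return s/len(big)
    p0=np.array(p0,float);best=None
    for k in range(2):
        r=minimize(cost,p0,method='Nelder-Mead',options=dict(initial_simplex=np.vstack([p0]+[p0+np.eye(len(p0))[i]*steps[i] for i in range(len(p0))]),xatol=1e-4,fatol=1e-5,maxiter=500));p0=r.x
    return r.x,r.fun
E
python3 - <<'E'
from fit import *
import pickle
T=get_image('top');save('crop1.png',cv2.resize(T[140:300,225:425],(800,640)[:2] and (750,600),interpolation=cv2.INTER_CUBIC));S=get_image('side')
tr={}
for cam in('top','side'):
    for n in ['screen','wing','fold','former','ware_board','clay_box','flask','slip_pot']:
        q=trace(n,cam);tr[cam,n]=q
        print(cam,n,[(round(a['p'],2),np.round(a['box']).astype(int).tolist(),int(a['region'].sum())) for a in q[:4]])
pickle.dump((tr,T,S),open('tr.pkl','wb'))
E
```

```text
top screen [(0.88, [290, 156, 361, 266], 1792)]
top wing [(0.79, [298, 178, 346, 266], 937)]
top fold [(0.55, [305, 223, 343, 270], 342)]
top former [(0.9, [230, 225, 257, 247], 399), (0.9, [261, 262, 286, 294], 380), (0.77, [295, 202, 313, 216], 225)]
top ware_board [(0.8, [142, 224, 205, 288], 2923)]
top clay_box [(0.8, [365, 207, 403, 239], 774)]
top flask [(0.78, [245, 172, 269, 196], 505), (0.65, [295, 179, 343, 269], 1002)]
top slip_pot [(0.79, [390, 168, 421, 197], 789)]
side screen [(0.71, [238, 136, 354, 235], 4680)]
side wing [(0.71, [252, 161, 355, 233], 3244), (0.61, [325, 137, 370, 178], 1263)]
side fold [(0.57, [320, 164, 354, 235], 1360)]
side former [(0.95, [252, 233, 292, 288], 1565), (0.61, [330, 228, 362, 291], 1539), (0.59, [275, 184, 295, 220], 607)]
side ware_board [(0.85, [177, 324, 290, 420], 7203)]
side clay_box [(0.75, [325, 135, 370, 180], 1296)]
side flask [(0.83, [203, 184, 238, 249], 1501)]
side slip_pot []
```

View pics/crop1.png

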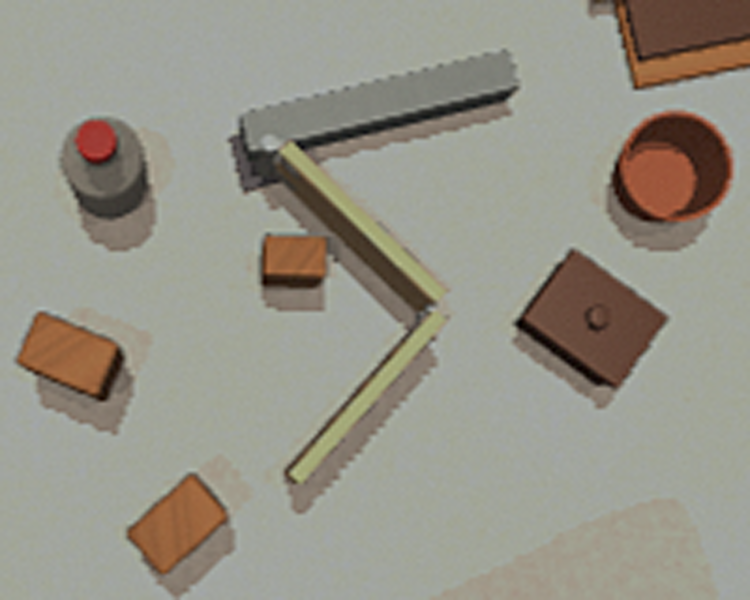

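The crop shows the three look-alikes in the top image. The block at (304,209) is the smallest and stands between the panels, so it is the former. The blocks at (243,236) and (273,278) are larger and stand outside. The rail runs from (290,180) to (361,160), the knee is near (342,222), and the free edge is near (304,266).

```bash
python3 - <<'E'
from fit import *
import pickle
tr,T,S=pickle.load(open('tr.pkl','rb'))
A=lambda d,e,h:(lambda p:[tf(box(-d/2,d/2,-e/2,e/2,0,h),p)])
reg=lambda n,it,isd:{'top':tr['top',n][it]['region'],'side':tr['side',n][isd]['region']}
R_={'top':tr['top','screen'][0]['region']|tr['top','wing'][0]['region']|tr['top','fold'][0]['region'],
'side':tr['side','screen'][0]['region']|tr['side','wing'][0]['region']|tr['side','former'][2]['region']}
F=lambda d,e,h:None
res={}
for c in ('top','both'):
    f={'top':1} if c=='top' else {'top':1,'side':1}
    g=lambda r:{k:r[k] for k in f}
    def go(n,mk,r,p0,st):
        p,c_=fit(mk,g(r),p0,st);print(c,n,p.round(4),round(c_,3));res[n,c]=p
    for y0 in(-.1,):
        go('former',A(.03,.046,.08),reg('former',2,2),[.603,-.055,0.0],[.01,.01,.3])
        go('board',A(.15,.15,.015),reg('ware_board',0,0),[.464,.316,.2],[.01,.01,.2])
        go('clay',A(.086,.066,.074),reg('clay_box',0,0),[.552,-.27,-.7],[.01,.01,.3])
    for y0 in(.2,):
        go('screen',screen_parts,R_,[.70,-.118,y0,.95,1.4],[.01,.01,.1,.2,.2])
        print({k:v.round(3).tolist() for k,v in points(res['screen',c]).items()})
o=cv2.cvtColor(T,cv2.COLOR_RGB2BGR);o2=cv2.cvtColor(S,cv2.COLOR_RGB2BGR)
for cam,im in(('top',o),('side',o2)):
    P=screen_parts(res['screen','both'])+A(.03,.046,.08)(res['former','both'])+A(.15,.15,.015)(res['board','both'])+A(.086,.066,.074)(res['clay','both'])
    for i,b in enumerate(P): cv2.polylines(im,[np.round(cv2.convexHull(proj(cam,b).astype(np.float32))*16).astype(np.int32)],True,[(0,0,255),(255,0,0),(0,255,0),(255,0,255)][i%4],1,shift=4)
# 
a=cv2.resize(o[145:295,225:425],(800,600),interpolation=cv2.INTER_CUBIC);cv2.imwrite('pics/ov.png',a)
for n,h,r in[('flask',.17,.03),('slip_pot',.065,.042)]:
    mk=lambda p:[np.array([[p[0]+r*np.cos(t),p[1]+r*np.sin(t),z] for t in np.linspace(0,6.28,24) for z in(0,h)])] if n!='flask' else [np.array([[p[0]+r*np.cos(t),p[1]+r*np.sin(t),z] for t in np.linspace(0,6.28,24) for z in(0,.12)]+[[p[0]+.013*np.cos(t),p[1]+.013*np.sin(t),.17] for t in np.linspace(0,6.28,24)])]
    print(n,fit(mk,{'top':tr['top',n][0]['region']},[.66,.08] if n=='flask' else [.67,-.34],[.01,.01]))
pickle.dump(res,open('res.pkl','wb'))
E
```

```text
top former [ 0.6001 -0.0546 -0.0141] 0.123
top board [0.467  0.3111 0.2955] 0.022
top clay [ 0.5551 -0.2772  0.8516] 0.22
top screen [ 0.7041 -0.1166  0.2375  1.0032  1.6006] 0.124
{'post': [0.678, -0.041, 0.108], 'knee': [0.562, -0.151, 0.108], 'free': [0.44, -0.05, 0.108]}
both former [ 0.6001 -0.0542  0.1075] 0.152
both board [0.4666 0.3118 0.3019] 0.024
both clay [ 0.5562 -0.2729 -0.6026] 0.267Traceback (most recent call last):
  File "<stdin>", line 20, in <module>
  File "<stdin>", line 14, in go
  File "fit.py", line 31, in fit
    r=minimize(cost,p0,method='Nelder-Mead',options=dict(initial_simplex=np.vstack([p0]+[p0+np.eye(len(p0))[i]*steps[i] for i in range(len(p0))]),xatol=1e-4,fatol=1e-5,maxiter=500));p0=r.x
    res = _minimize_neldermead(fun, x0, args, callback, bounds=bounds,
                               **options)
    fxcc = func(xcc)
    fx = function(np.copy(x), *(wrapper_args + args))
  File "fit.py", line 27, in cost
    m=mask(c,make(p));s+=1-(m&r).sum()/max((m|r).sum(),1)
  File "fit.py", line 20, in mask
    h=cv2.convexHull((proj(cam,P)*2+.5).astype(np.float32));cv2.fillConvexPoly(m,np.round(h*16).astype(np.int32),1,shift=4)
                      ~~~~^^^^^^^
  File "h.py", line 11, in proj
    c=get_calibration(cam);return cv2.projectPoints(np.array(P,float).reshape(-1,3),np.array(c['rvec'],float),np.array(c['tvec'],float),np.array(c['mtx'],float),None)[0].reshape(-1,2)
ValueError: time passes only in moves, steps and waits
```

```bash
cat >> h.py <<'E'
import pickle,os
if not os.path.exists('cal.pkl'): pickle.dump({c:get_calibration(c) for c in('top','side','wrist')},open('cal.pkl','wb'))
CAL=pickle.load(open('cal.pkl','rb'))
get_calibration=lambda n:CAL[n]
E
python3 - <<'E'
from fit import *
tr,T,S=pickle.load(open('tr.pkl','rb'))
A=lambda d,e,h:(lambda p:[tf(box(-d/2,d/2,-e/2,e/2,0,h),p)])
reg=lambda n,it,isd:{'top':tr['top',n][it]['region'],'side':tr['side',n][isd]['region']}
R_={'top':tr['top','screen'][0]['region']|tr['top','wing'][0]['region']|tr['top','fold'][0]['region'],
'side':tr['side','screen'][0]['region']|tr['side','wing'][0]['region']|tr['side','former'][2]['region']}
res={'former':[.6,-.0544,.0],'board':[.467,.3115,.30],'clay':[.5555,-.275,.85]}
p,c=fit(screen_parts,R_,[.704,-.1166,.2375,1.0,1.6],[.01,.01,.1,.2,.2]);print(p.round(4),c);print({k:v.round(3).tolist() for k,v in points(p).items()})
res['screen']=p
print(fit(screen_parts,{'top':R_['top']},[.704,-.1166,.2,1.1,1.7],[.01,.01,-.1,-.2,-.2]))
P=screen_parts(p)+A(.03,.046,.08)(res['former'])+A(.15,.15,.015)(res['board'])+A(.086,.066,.074)(res['clay'])
out=[]
for cam,im,sl in(('top',T,np.s_[145:295,225:425]),('side',S,np.s_[125:275,200:400])):
    im=cv2.resize(im[sl][:,:,::-1],(800,600),interpolation=cv2.INTER_CUBIC)
    for i,b in enumerate(P): cv2.polylines(im,[np.round((cv2.convexHull(proj(cam,b).astype(np.float32))-np.float32([sl[1].start,sl[0].start])+.5)*4).astype(np.int32)],True,[(0,0,255),(255,0,0),(0,255,0),(255,0,255)][i%4],1)
    out.append(cv2.resize(im,(400,300),interpolation=cv2.INTER_AREA) if cam=='side' else im)
cv2.imwrite('pics/ov.png',out[0])
for n,h,r in[('flask',.17,.03),('slip_pot',.065,.042)]:
    cyl=lambda p,r,z:[[p[0]+r*np.cos(t),p[1]+r*np.sin(t),z] for t in np.linspace(0,6.28,24)]
    mk=lambda p:[np.array(cyl(p,r,0)+(cyl(p,r,.065) if n!='flask' else cyl(p,r,.12)+cyl(p,.013,.17)))]
    print(n,fit(mk,{'top':tr['top',n][0]['region']},[.66,.08] if n=='flask' else [.67,-.34],[.01,.01]))
for i in(0,1):print(cv2.minAreaRect(np.argwhere(tr['top','former'][i]['region'])[:,::-1].astype(np.float32)))
pickle.dump(res,open('res.pkl','wb'))
E
```

```text
[ 0.7042 -0.1164  0.2428  1.0088  1.5974] 0.12761384332346626
{'post': [0.677, -0.041, 0.108], 'knee': [0.561, -0.151, 0.108], 'free': [0.44, -0.05, 0.108]}
(array([ 0.70408959, -0.11646184,  0.257578  ,  1.01751908,  1.58334713]), np.float64(0.12405213270142179))
flask (array([0.66515656, 0.08401263]), np.float64(0.08811568007230008))
slip_pot (array([ 0.67110914, -0.3406572 ]), np.float64(0.13494240263302248))
((243.72412109375, 234.1896514892578), (26.368736267089844, 15.784104347229004), 21.801406860351562)
((272.1241149902344, 279.3896789550781), (15.861687660217285, 24.08319091796875), 48.36646270751953)
```

View pics/ov.png

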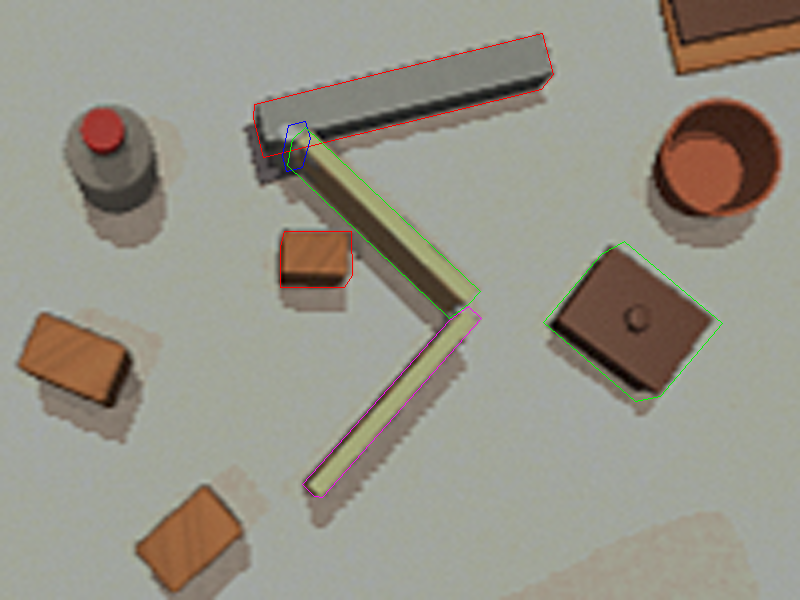

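```bash
python3 - <<'E'
from h import *
s=read_state()
print({k:np.round(v,4).tolist() for k,v in s.items()})
print(R.from_rotvec(s['tool_rot']).as_matrix().round(3))
E
```

```text
{'time': 1.9, 'joints': [-1.2601, 0.3588, 1.5105, 0.0, 1.2725, -0.1151], 'qd': [-0.0002, -0.0012, -0.0006, 0.0014, -0.0002, 0.0012], 'joint_torque': [-0.0004, -51.5325, -27.112, 0.0675, 0.0247, -0.0], 'eef_pos': [0.2478, -0.5464, 0.2446], 'tool_rot': [-3.0705, -0.6638, 0.0], 'ft_force': [0.1131, 0.3193, 0.6693], 'ft_torque': [0.0255, 0.026, 0.0003], 'grasp_force': 0.0, 'opening': 1.0039}
[[ 0.911  0.413 -0.   ]
 [ 0.413 -0.911  0.   ]
 [ 0.    -0.    -1.   ]]
```

>>> play_rows --moves '[-0.04,3.5,-2.1,0,0,0,-6.6,-0.04,7,-4.2,0,0,0,-13.2,-0.04,10.5,-6.2,0,0,0,-19.8,-0.04,14,-8.2,0,0,0,-26.4,-0.04,17.5,-10.3,0,0,0,-33]' --squeeze 12

```text
time: 2.32
eef_pos: [0.3654, -0.379, 0.2448]
tool_rot: [2.752, 1.515, 0.0]
ft_force: [-0.1, 0.7, 0.2]
opening: 0.665
grasp_force: 0.0
```

```bash
cat > to.py <<'E'
# usage: to.py x y z yaw : tool-frame shift (cm) and turn (deg) from the present pose to a tool-down goal
from h import *
import sys
s=read_state();M=R.from_rotvec(s['tool_rot']).as_matrix();p=np.array(s['eef_pos'])
print('t',round(s['time'],2),'p',p.round(4),'yaw',np.degrees(np.arctan2(M[1,0],M[0,0])).round(2),'F',np.round(s['ft_force'],1),'open',round(s['opening'],3),'g',round(s['grasp_force'],1))
a=[float(v) for v in sys.argv[1:]]
for i in range(0,len(a),4):
    g=a[i:i+4];G=R.from_euler('z',g[3],degrees=True).as_matrix()@np.diag([1,-1,-1.])
    print((M.T@(np.array(g[:3])-p)*100).round(2),np.degrees(R.from_matrix(M.T@G).as_rotvec()).round(1))
E
python3 to.py .598 -.048 .245 90
```

```text
t 2.32 p [ 0.3654 -0.379   0.2448] yaw 57.68 F [-0.1  0.7  0.2] open 0.665 g 0.0
[ 4.041e+01  1.960e+00 -2.000e-02] [  0.    0.  -32.3]
```

>>> play_rows --moves '[-0.04,4,0.2,0,0,0,-6.5,-0.04,8,0.4,0,0,0,-13,-0.04,12,0.6,0,0,0,-19.5,-0.04,16,0.8,0,0,0,-26,-0.04,20,1,0,0,0,-32.3]'

```text
time: 2.73
eef_pos: [0.4817, -0.2155, 0.2449]
tool_rot: [2.221, 2.221, 0.0]
ft_force: [0.4, -0.4, 0.1]
opening: 0.524
grasp_force: 0.0
```

>>> play_rows --moves '[-0.04,3.3,2.3,0,0,0,0,-0.04,6.6,4.6,0,0,0,0,-0.04,9.9,7,0,0,0,0,-0.04,13.2,9.3,0,0,0,0,-0.04,16.5,11.7,0,0,0,0]'

```text
time: 3.15
eef_pos: [0.5995, -0.0509, 0.2448]
tool_rot: [2.227, 2.216, 0.0]
ft_force: [0.5, -0.7, 1.0]
opening: 0.518
grasp_force: 0.0
```

```bash
python3 to.py .598 -.048 .064 90; python3 - <<'E'
from h import *
save('w1.png',get_image('wrist'));print(CAL['wrist']['hand_eye'],CAL['wrist']['mtx'])
E
```

```text
t 3.15 p [ 0.5995 -0.0509  0.2448] yaw 89.71 F [ 0.5 -0.7  1. ] open 0.518 g 0.0
[ 0.29 -0.16 18.08] [ 0.   0.  -0.3]
[[ 6.82871410e-04 -9.69476965e-01 -2.45181460e-01  6.74236503e-02]
 [ 9.99999754e-01  7.00901833e-04  1.37166189e-05  1.31997609e-05]
 [ 1.58550189e-04 -2.45181409e-01  9.69477205e-01 -1.38457605e-01]
 [ 0.00000000e+00  0.00000000e+00  0.00000000e+00  1.00000000e+00]] [[325.1922621    0.         281.565748  ]
 [  0.         325.1922621  209.34021507]
 [  0.           0.           1.        ]]
```

View pics/w1.png

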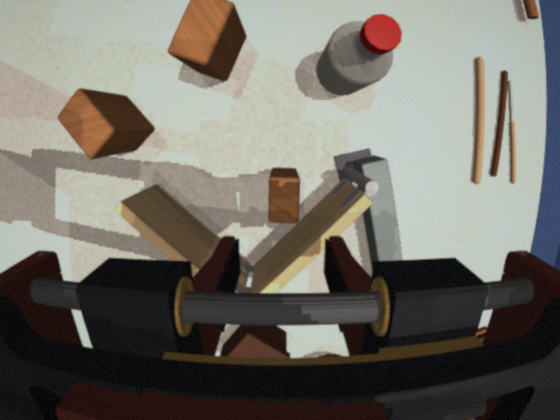

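```bash
python3 - <<'E'
from h import *
from fit import box,tf
s=read_state();T=np.eye(4);T[:3,:3]=R.from_rotvec(s['tool_rot']).as_matrix();T[:3,3]=s['eef_pos']
W=np.linalg.inv(T@np.array(CAL['wrist']['hand_eye']))
P=tf(box(-.015,.015,-.023,.023,0,.08),[.6,-.0544,0])
c=(W@np.c_[P,np.ones(8)].T)[:3].T
th=np.arctan2(np.hypot(c[:,0],c[:,1]),c[:,2]);ph=np.arctan2(c[:,1],c[:,0])
print(np.c_[P,281.6+325.2*th*np.cos(ph),209.3+325.2*th*np.sin(ph)].round(3))
E
```

```text
[[ 5.85000e-01 -7.70000e-02  0.00000e+00  2.65128e+02  2.12404e+02]
 [ 5.85000e-01 -7.70000e-02  8.00000e-02  2.61535e+02  2.32770e+02]
 [ 5.85000e-01 -3.10000e-02  0.00000e+00  2.64638e+02  1.74956e+02]
 [ 5.85000e-01 -3.10000e-02  8.00000e-02  2.60711e+02  1.86538e+02]
 [ 6.15000e-01 -7.70000e-02  0.00000e+00  2.89734e+02  2.12328e+02]
 [ 6.15000e-01 -7.70000e-02  8.00000e-02  2.92075e+02  2.32688e+02]
 [ 6.15000e-01 -3.10000e-02  0.00000e+00  2.89857e+02  1.74864e+02]
 [ 6.15000e-01 -3.10000e-02  8.00000e-02  2.92353e+02  1.86426e+02]]
```

```bash
cat >> h.py <<'E'
def wproj(P):
    s=read_state();T=np.eye(4);T[:3,:3]=R.from_rotvec(s['tool_rot']).as_matrix();T[:3,3]=s['eef_pos']
    W=np.linalg.inv(T@np.array(CAL['wrist']['hand_eye']))
    P=np.atleast_2d(P);c=(W@np.c_[P,np.ones(len(P))].T)[:3].T
    th=np.arctan2(np.hypot(c[:,0],c[:,1]),c[:,2]);ph=np.arctan2(c[:,1],c[:,0]);M=CAL['wrist']['mtx']
    return np.c_[M[0][2]+M[0][0]*th*np.cos(ph),M[1][2]+M[0][0]*th*np.sin(ph)]
E
python3 - <<'E'
from fit import *
res=pickle.load(open('res.pkl','rb'));tr,T,S=pickle.load(open('tr.pkl','rb'))
W=cv2.imread('pics/w1.png')
P=screen_parts(res['screen'])+[tf(box(-.015,.015,-.023,.023,0,.08),res['former'])]
pt=points(res['screen']);print({k:wproj(v).round(0).tolist() for k,v in pt.items()}, 'flask top',wproj([.665,.084,.17]).round(0))
for cam in ('top','side'):
    m=tr[cam,'former'][2]['region'];im=T if cam=='top' else S
    b=tr[cam,'former'][2]['box'];print(cam,b,proj(cam,P[-1]).min(0),proj(cam,P[-1]).max(0))
for b in P[:]: cv2.polylines(W,[np.round(cv2.convexHull(wproj(b).astype(np.float32))).astype(np.int32)],True,(0,0,255),1)
w=cv2.resize(W[130:310,110:410],(600,360))
s=S[130:280,200:400,::-1].copy()
for b in P: cv2.polylines(s,[np.round(cv2.convexHull(proj('side',b).astype(np.float32))-np.float32([200,130])).astype(np.int32)],True,(0,0,255),1)
s=cv2.resize(s,(320,240));c=np.zeros((600,600,3),np.uint8);c[:360]=w;c[360:,:320]=s;cv2.imwrite('pics/cmp.png',c)
E
```

```text
{'post': [[363.0, 202.0]], 'knee': [[238.0, 312.0]], 'free': [[111.0, 213.0]]} flask top [[372.  42.]]
top [295.3, 202.1, 313.3, 215.7] [294.47770713 202.18512032] [312.43604396 216.29847648]
side [274.7, 183.8, 295.1, 219.6] [273.0470365  179.54567633] [296.24160631 221.38733195]
```

View pics/cmp.png

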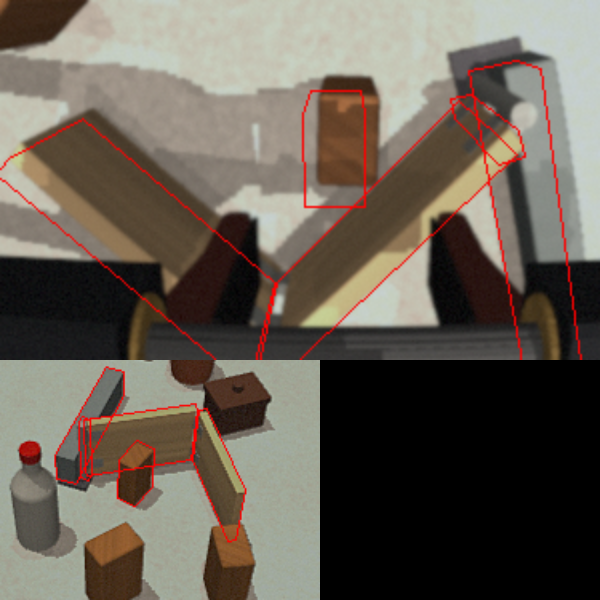

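```bash
python3 to.py .600 -.048 .064 90
```

```text
t 3.2 p [ 0.604  -0.0451  0.2449] yaw 89.84 F [3.9 3.9 0.3] open 0.519 g 0.0
[-0.37 -0.48 18.09] [ 0.3 -0.3 -0.2]
```

>>> play_rows --moves '[-0.04,0,0,3,0,0,0,-0.04,0,0,6,0,0,0,-0.04,0,0,8,0,0,0,-0.04,0,0,8,0,0,0,-0.04,0,0,8,0,0,0]'

```text
time: 3.62
eef_pos: [0.5979, -0.0528, 0.1639]
tool_rot: [-2.226, -2.214, 0.002]
ft_force: [-0.4, 0.1, 0.5]
opening: 0.519
grasp_force: 0.0
```

```bash
python3 to.py .601 -.048 .064 90
```

```text
t 3.62 p [ 0.5979 -0.0528  0.1639] yaw 89.7 F [-0.4  0.1  0.5] open 0.519 g 0.0
[0.47 0.34 9.99] [-0.1 -0.  -0.3]
```

>>> play_rows --moves '[-0.04,0.47,0.33,2,0,0,-0.3,-0.04,0.47,0.33,4.5,0,0,-0.3,-0.04,0.47,0.33,6.5,0,0,-0.3,-0.04,0.47,0.33,8.5,0,0,-0.3,-0.04,0.47,0.33,10,0,0,-0.3]'

```text
time: 4.03
eef_pos: [0.6033, -0.0487, 0.0654]
tool_rot: [2.221, 2.22, 0.002]
ft_force: [0.3, 0.2, 0.3]
opening: 0.518
grasp_force: 0.0
```

>>> play_rows --moves '[-0.04,0,0,0,0,0,0,0.3,0,0,0,0,0,0,0.5,0,0,0,0,0,0,1,0,0,0,0,0,0,1,0,0,0,0,0,0]'

```text
time: 4.45
eef_pos: [0.6034, -0.0485, 0.0666]
tool_rot: [2.22, 2.219, 0.003]
ft_force: [-0.2, 0.2, 6.1]
opening: 0.337
grasp_force: 12.0
```

>>> play_rows --moves '[1,0,0,0,0,0,0,1,0,0,0,0,0,0,1,0,0,0,0,0,0]'

```text
time: 4.7
eef_pos: [0.6034, -0.0485, 0.0666]
tool_rot: [2.219, 2.219, 0.003]
ft_force: [-0.8, 0.1, 6.8]
opening: 0.338
grasp_force: 12.0
```

>>> play_rows --moves '[1,0,0,-2,0,0,0,1,0,0,-6,0,0,0,1,0,0,-10,0,0,0,1,0,0,-14,0,0,0,1,0,0,-18,0,0,0]' --squeeze 15

```text
time: 5.12
eef_pos: [0.6016, -0.048, 0.2471]
tool_rot: [2.221, 2.221, 0.0]
ft_force: [0.9, 0.1, -1.8]
opening: 0.344
grasp_force: 15.0
```

>>> play_rows --moves '[1,2,-0.6,-1,0,0,0,1,5.5,-2,-1,0,0,0,1,9.2,-3.4,-1,0,0,0,1,12.9,-4.8,-1,0,0,0,1,16.5,-6.1,-1,0,0,0]'

```text
time: 5.53
eef_pos: [0.5399, 0.1183, 0.2555]
tool_rot: [2.222, 2.22, 0.002]
ft_force: [-0.1, 1.1, -1.7]
opening: 0.344
grasp_force: 15.0
```

>>> play_rows --moves '[1,3.7,-1.4,0,0,0,0,1,7.4,-2.8,0,0,0,0,1,11.1,-4.2,0,0,0,0,1,14.8,-5.6,0,0,0,0,1,18,-6.7,0,0,0,0]'

```text
time: 5.95
eef_pos: [0.4725, 0.299, 0.2554]
tool_rot: [-2.221, -2.222, -0.001]
ft_force: [0.4, 1.3, -1.9]
opening: 0.342
grasp_force: 15.0
```

>>> play_rows --moves '[1,1.5,-0.6,0,0,0,0,1,2,-0.8,0,0,0,0,1,2,-0.8,2,0,0,0,1,2,-0.8,5,0,0,0,1,2,-0.8,8,0,0,0]'

```text
time: 6.37
eef_pos: [0.4672, 0.3167, 0.1753]
tool_rot: [2.22, 2.221, 0.005]
ft_force: [-0.2, 0.3, -1.6]
opening: 0.34
grasp_force: 15.0
```

>>> play_rows --moves '[1,0,0,2,0,0,0,1,0,0,4,0,0,0,1,0,0,5,0,0,0,1,0,0,5,0,0,0,1,0,0,5,0,0,0]'

```text
time: 6.78
eef_pos: [0.4664, 0.3163, 0.1249]
tool_rot: [-2.222, -2.221, 0.001]
ft_force: [0.9, 0.5, -1.9]
opening: 0.342
grasp_force: 15.0
```

```bash
python3 to.py .467 .3165 .083 90;python3 - <<'E'
from h import *
i=get_image('side');save('carry.png',cv2.resize(i[180:420,120:420],(600,480)))
E
```

```text
t 6.78 p [0.4664 0.3163 0.1249] yaw 89.96 F [ 0.9  0.5 -1.9] open 0.342 g 15.0
[0.02 0.06 4.19] [-0.  0. -0.]
```

View pics/carry.png

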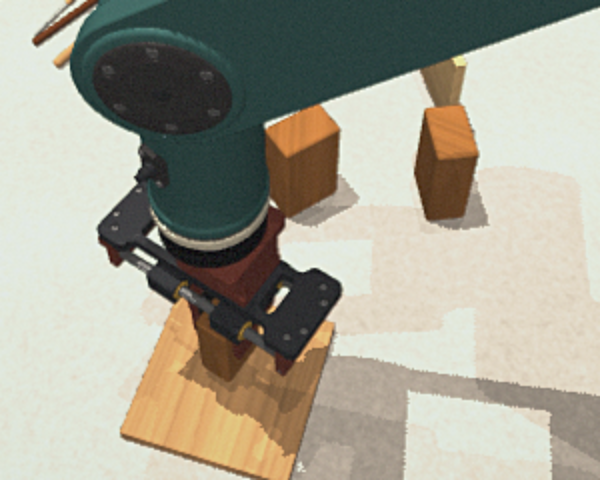

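The block is held upright above the board (crop (220,350)). I'll lower it in small steps until it touches.

>>> play_rows --moves '[1,0,0,1.5,0,0,0,1,0,0,2.7,0,0,0,1,0,0,3.5,0,0,0,1,0,0,3.8,0,0,0,1,0,0,3.9,0,0,0]'

```text
time: 7.25
eef_pos: [0.4663, 0.3169, 0.086]
tool_rot: [2.221, 2.221, 0.001]
ft_force: [-0.0, 0.1, -1.9]
opening: 0.344
grasp_force: 15.0
```

>>> play_rows --moves '[1,0,0,0.1,0,0,0,1,0,0,0.2,0,0,0,1,0,0,0.2,0,0,0]'

```text
time: 7.5
eef_pos: [0.4664, 0.3171, 0.0842]
tool_rot: [2.221, 2.221, 0.001]
ft_force: [-0.1, -0.4, -1.8]
opening: 0.342
grasp_force: 15.0
```

>>> play_rows --moves '[1,0,0,0.1,0,0,0,1,0,0,0.2,0,0,0,1,0,0,0.2,0,0,0]'

```text
time: 7.75
eef_pos: [0.466, 0.3169, 0.0817]
tool_rot: [-2.221, -2.221, -0.0]
ft_force: [-0.2, -0.7, -1.2]
opening: 0.339
grasp_force: 15.0
```

>>> play_rows --moves '[1,0,0,0.1,0,0,0,1,0,0,0.1,0,0,0]'

```text
time: 7.92
eef_pos: [0.466, 0.317, 0.0816]
tool_rot: [-2.221, -2.221, -0.0]
ft_force: [-2.5, -0.4, 7.8]
opening: 0.339
grasp_force: 15.0
```

>>> play_rows --moves '[0.2,0,0,0,0,0,0,0,0,0,0,0,0,0,-0.3,0,0,0,0,0,0,-0.3,0,0,0,0,0,0,-0.3,0,0,0,0,0,0]'

```text
time: 8.33
eef_pos: [0.4661, 0.3169, 0.0806]
tool_rot: [-2.221, -2.221, 0.0]
ft_force: [-1.2, 0.4, -0.3]
opening: 0.638
grasp_force: 0.0
```

>>> play_rows --moves '[-0.3,0,0,-1,0,0,0,-0.3,0,0,-4,0,0,0,-0.3,0,0,-8,0,0,0,-0.3,0,0,-12,0,0,0,-0.3,0,0,-16,0,0,0]'

```text
time: 8.75
eef_pos: [0.4656, 0.3166, 0.243]
tool_rot: [-2.221, -2.221, 0.001]
ft_force: [1.1, 0.3, 0.7]
opening: 0.649
grasp_force: 0.0
```

```bash
python3 - <<'E'
from fit import *
res=pickle.load(open('res.pkl','rb'));p=res['screen']
n_o=np.array([-1,0,0])
# tool centre while outer face touched at distance r from knee, fold f, wing w ; half sizes of shut fingers hx (world x)=.0135, hy=.010
def centre(w,f,r,gap=0):
    ang=p[2]-w+f
    knee=points([*p[:3],w,f])['knee'][:2]
    u=np.array([-np.sin(ang),np.cos(ang)]);n=np.array([-np.cos(ang),-np.sin(ang)])
    h=.0135*abs(n[0])+.010*abs(n[1])
    return knee+u*r+n*(.013+h+gap)
print('start',centre(p[3],p[4],.11,.03).round(4))
for f in np.linspace(p[4],0,9): print('fold',f.round(2),centre(p[3],f,.11).round(4))
for w in np.linspace(p[3],0,9): print('wing',w.round(2),centre(w,0,.05).round(4))
E
python3 to.py .45 -.115 .25 90
python3 - <<'E'
from h import *
get_image('side');get_image('top')
for c in('side','top'): print([(round(a['p'],2),np.round(a['box']).tolist()) for a in trace('former',c)])
i=get_image('side');save('placed.png',i[200:420,120:420])
E
```

```text
start [ 0.4399 -0.121 ]
fold 1.6 [ 0.4601 -0.0988]
fold 1.4 [ 0.4722 -0.08  ]
fold 1.2 [ 0.4884 -0.0636]
fold 1.0 [ 0.5082 -0.0506]
fold 0.8 [ 0.5308 -0.0421]
fold 0.6 [ 0.5519 -0.038 ]
fold 0.4 [ 0.5734 -0.038 ]
fold 0.2 [ 0.5951 -0.0423]
fold 0.0 [ 0.6161 -0.0513]
wing 1.01 [ 0.5745 -0.0945]
wing 0.88 [ 0.582  -0.1069]
wing 0.76 [ 0.5912 -0.1185]
wing 0.63 [ 0.602  -0.1288]
wing 0.5 [ 0.6143 -0.1377]
wing 0.38 [ 0.6279 -0.145 ]
wing 0.25 [ 0.6426 -0.1504]
wing 0.13 [ 0.6557 -0.154 ]
wing 0.0 [ 0.6692 -0.156 ]
t 8.75 p [0.4656 0.3166 0.243 ] yaw 90.0 F [1.1 0.3 0.7] open 0.649 g 0.0
[-43.16  -1.55  -0.7 ] [-0.  0. -0.]
[(0.85, [260.0, 232.0, 290.0, 267.0]), (0.83, [223.0, 338.0, 250.0, 379.0])]
[(0.94, [232.0, 226.0, 255.0, 249.0]), (0.92, [259.0, 264.0, 288.0, 291.0]), (0.65, [159.0, 253.0, 182.0, 263.0])]
```

View pics/placed.png

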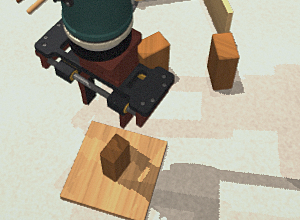

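The block stands upright on the board. Next, close the fingers and go to the outer side of the outer panel.

>>> play_rows --moves '[1,-2,-0.1,-0.5,0,0,0,1,-6,-0.4,-0.5,0,0,0,1,-10,-0.6,-0.5,0,0,0,1,-14,-0.8,-0.5,0,0,0,1,-18,-1,-0.5,0,0,0]'

```text
time: 9.42
eef_pos: [0.454, 0.1352, 0.2437]
tool_rot: [-2.219, -2.221, 0.005]
ft_force: [0.2, -0.4, 1.6]
opening: 0.312
grasp_force: 0.0
```

>>> play_rows --moves '[1,-4,-0.2,0,0,0,0,1,-8,-0.4,0,0,0,0,1,-12,-0.7,0,0,0,0,1,-16,-1,0,0,0,0,1,-20,-1.2,0,0,0,0]'

```text
time: 9.83
eef_pos: [0.4419, -0.0645, 0.2439]
tool_rot: [-2.219, -2.219, 0.003]
ft_force: [1.6, -0.5, -1.0]
opening: 0.007
grasp_force: 0.0
```

>>> play_rows --moves '[1,-3,-0.2,0,0,0,0,1,-5.8,-0.4,0,0,0,0,1,-5.8,-0.4,0,0,0,0,1,-5.8,-0.4,4,0,0,0,1,-5.8,-0.4,8,0,0,0]'

```text
time: 10.25
eef_pos: [0.441, -0.1218, 0.1653]
tool_rot: [2.221, 2.217, 0.003]
ft_force: [1.0, 0.0, -0.6]
opening: 0.009
grasp_force: 0.0
```

```bash
python3 to.py .44 -.121 .08 90
```

```text
t 10.25 p [ 0.441  -0.1218  0.1653] yaw 89.89 F [ 1.   0.  -0.6] open 0.009 g 0.0
[ 0.09 -0.13  8.53] [ 0.2  0.1 -0.1]
```

>>> play_rows --moves '[1,0,0,3,0,0,0,1,0,0,6,0,0,0,1,0,0,8,0,0,0,1,0,0,8.4,0,0,0,1,0,0,8.4,0,0,0]'

```text
time: 10.67
eef_pos: [0.4378, -0.1197, 0.0797]
tool_rot: [-2.217, -2.217, 0.003]
ft_force: [-0.5, -0.3, -0.3]
opening: 0.004
grasp_force: 0.0
```

>>> play_rows --moves '[1,1.1,1,0,0,0,0,1,2.2,2,0,0,0,0,1,3.2,2.6,0,0,0,0,1,4.1,3.2,0,0,0,0,1,5.7,4.7,0,0,0,0]'

```text
time: 11.08
eef_pos: [0.4861, -0.0637, 0.0823]
tool_rot: [-2.221, -2.221, 0.001]
ft_force: [-1.4, -0.8, 0.1]
opening: 0.005
grasp_force: 0.3
```

>>> play_rows --moves '[1,0.7,1,0,0,0,0,1,1.3,2,0,0,0,0,1,1.7,3.1,0,0,0,0,1,2.1,4.2,0,0,0,0,1,2.4,5.3,0,0,0,0]'

```text
time: 11.5
eef_pos: [0.541, -0.0399, 0.0817]
tool_rot: [-2.221, -2.221, 0.0]
ft_force: [-1.4, -0.6, 0.2]
opening: 0.003
grasp_force: 0.3
```

```bash
python3 to.py .552 -.038 .08 90 .5734 -.038 .08 90 .5951 -.0423 .08 90 .6161 -.0513 .08 90
```

```text
t 11.5 p [ 0.541  -0.0399  0.0817] yaw 90.0 F [-1.4 -0.6  0.2] open 0.003 g 0.3
[0.19 1.1  0.17] [-0.  0.  0.]
[0.19 3.24 0.17] [-0.  0.  0.]
[-0.24  5.41  0.17] [-0.  0.  0.]
[-1.14  7.51  0.17] [-0.  0.  0.]
```

>>> play_rows --moves '[1,0.2,1.1,0,0,0,0,1,0.2,2.2,0,0,0,0,1,0.2,3.2,0,0,0,0,1,0,4.3,0,0,0,0,1,-0.2,5.4,0,0,0,0]'

```text
time: 11.92
eef_pos: [0.5949, -0.0424, 0.0815]
tool_rot: [-2.221, -2.221, 0.0]
ft_force: [-0.2, -0.7, 0.3]
opening: 0.005
grasp_force: 0.3
```

>>> play_rows --moves '[1,-0.2,0.5,0,0,0,0,1,-0.4,0.9,0,0,0,0,1,-0.5,1.2,0,0,0,0,1,-0.5,1.2,0,0,0,0]'

```text
time: 12.25
eef_pos: [0.6065, -0.0475, 0.0816]
tool_rot: [2.222, 2.221, 0.0]
ft_force: [0.0, -0.3, -1.3]
opening: 0.008
grasp_force: 0.0
```

```bash
python3 to.py .6161 -.0513 .08 90
```

```text
t 12.25 p [ 0.6065 -0.0475  0.0816] yaw 89.97 F [ 0.  -0.3 -1.3] open 0.008 g 0.0
[-0.38  0.96  0.16] [ 0. -0. -0.]
```

>>> play_rows --moves '[1,-0.2,0.2,0,0,0,0,1,-0.4,0.4,0,0,0,0,1,-0.4,0.4,0,0,0,0]'

```text
time: 12.5
eef_pos: [0.6102, -0.0515, 0.0817]
tool_rot: [2.222, 2.221, 0.0]
ft_force: [0.3, -0.6, -1.1]
opening: 0.005
grasp_force: 0.1
```

>>> play_rows --moves '[1,-0.1,0.1,0,0,0,0,1,-0.2,0.2,0,0,0,0,1,-0.2,0.2,0,0,0,0]'

```text
time: 12.75
eef_pos: [0.6122, -0.0533, 0.0817]
tool_rot: [2.221, 2.221, 0.0]
ft_force: [0.0, 0.1, 0.3]
opening: 0.004
grasp_force: 0.2
```

>>> play_rows --moves '[1,-0.1,0.1,0,0,0,0,1,-0.2,0.2,0,0,0,0,1,-0.2,0.2,0,0,0,0]'

```text
time: 13.0
eef_pos: [0.6143, -0.0553, 0.0817]
tool_rot: [2.221, 2.221, 0.0]
ft_force: [0.1, 0.2, 0.0]
opening: 0.007
grasp_force: 0.2
```

>>> play_rows --moves '[1,-0.1,0.1,0,0,0,0,1,-0.1,0.1,0,0,0,0]'

```text
time: 13.17
eef_pos: [0.6149, -0.056, 0.0816]
tool_rot: [-2.221, -2.221, 0.0]
ft_force: [0.1, 1.8, -0.1]
opening: 0.003
grasp_force: 0.7
```

```bash
python3 - <<'E'
from fit import *
res=pickle.load(open('res.pkl','rb'));s=read_state();print(s['eef_pos'],s['ft_force'])
T=get_image('top');save('fold.png',np.hstack([cv2.resize(T[145:260,250:400],(450,345),interpolation=cv2.INTER_CUBIC),cv2.resize(get_image('side')[120:250,200:350],(345,299))[:,:].copy() if 0 else cv2.resize(get_image('side')[120:250,210:340],(345,345),interpolation=cv2.INTER_CUBIC)]))
E
```

```text
[ 0.61488543 -0.05601062  0.08158605] [ 0.09440605  1.75397181 -0.11219227]
```

View pics/fold.png

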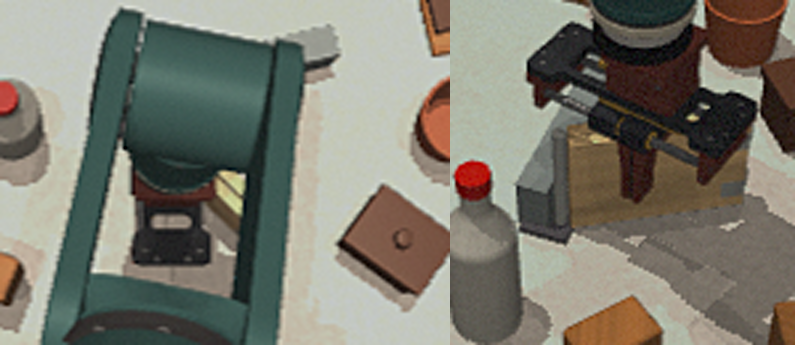

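The outer panel now lies against the inner one, and the inner panel still stands open. The force is just starting to rise, so I'll press a little more.

>>> play_rows --moves '[1,-0.1,0.1,0,0,0,0,1,-0.1,0.1,0,0,0,0,1,-0.1,0.1,0,0,0,0]'

```text
time: 13.52
eef_pos: [0.6152, -0.0565, 0.0815]
tool_rot: [-2.22, -2.22, 0.001]
ft_force: [-2.4, 3.8, 1.9]
opening: 0.005
grasp_force: 2.6
```

>>> play_rows --moves '[1,-0.1,0.1,0,0,0,0,1,-0.1,0.1,0,0,0,0,1,-0.1,0.1,0,0,0,0]'

```text
time: 13.77
eef_pos: [0.6159, -0.0576, 0.0815]
tool_rot: [-2.22, -2.22, 0.001]
ft_force: [-3.4, 4.2, 2.6]
opening: 0.011
grasp_force: 2.9
```

>>> play_rows --moves '[1,0.9,-0.9,0,0,0,0,1,-0.6,-2.4,0,0,0,0,1,-2.1,-4,0,0,0,0,1,-3.3,-5.4,0,0,0,0,1,-3.3,-5.4,0,0,0,0]'

```text
time: 14.18
eef_pos: [0.5601, -0.0924, 0.0815]
tool_rot: [-2.222, -2.22, 0.003]
ft_force: [-0.9, -0.1, 0.1]
opening: 0.008
grasp_force: 0.0
```

```bash
python3 to.py .578 -.0977 .08 90 .618 -.1405 .08 90
```

```text
t 14.18 p [ 0.5601 -0.0924  0.0815] yaw 89.94 F [-0.9 -0.1  0.1] open 0.008 g 0.0
[-0.53  1.79  0.15] [-0.1  0.  -0.1]
[-4.8   5.79  0.14] [-0.1  0.  -0.1]
```

>>> play_rows --moves '[1,-0.3,1,0,0,0,0,1,-0.6,1.8,0,0,0,0,1,-1.4,2.4,0,0,0,0,1,-2.3,3.1,0,0,0,0,1,-3,3.8,0,0,0,0]'

```text
time: 14.6
eef_pos: [0.6025, -0.1215, 0.0815]
tool_rot: [-2.221, -2.222, -0.001]
ft_force: [-1.3, 3.1, 0.1]
opening: 0.008
grasp_force: 1.5
```

>>> play_rows --moves '[1,-0.5,0.5,0,0,0,0,1,-0.9,1,0,0,0,0,1,-1.3,1.5,0,0,0,0,1,-1.8,2.1,0,0,0,0,1,-1.8,2.1,0,0,0,0]'

```text
time: 15.02
eef_pos: [0.6234, -0.1405, 0.0816]
tool_rot: [2.221, 2.22, 0.0]
ft_force: [-1.5, 0.5, -0.4]
opening: 0.0
grasp_force: 0.2
```

```bash
python3 to.py .632 -.1475 .08 90 .6465 -.153 .08 90 .6595 -.157 .08 90 .672 -.159 .08 90
```

```text
t 15.02 p [ 0.6234 -0.1405  0.0816] yaw 89.98 F [-1.5  0.5 -0.4] open 0.0 g 0.2
[-0.7   0.86  0.17] [ 0.1  0.1 -0. ]
[-1.25  2.31  0.17] [ 0.1  0.1 -0. ]
[-1.65  3.61  0.17] [ 0.1  0.1 -0. ]
[-1.85  4.86  0.17] [ 0.1  0.1 -0. ]
```

>>> play_rows --moves '[1,-0.5,0.7,0,0,0,0,1,-0.9,1.5,0,0,0,0,1,-1.3,2.3,0,0,0,0,1,-1.5,2.9,0,0,0,0,1,-1.6,3.3,0,0,0,0]'

```text
time: 15.43
eef_pos: [0.656, -0.1556, 0.0817]
tool_rot: [2.221, 2.221, 0.0]
ft_force: [-2.8, 2.1, 0.3]
opening: 0.005
grasp_force: 1.6
```

>>> play_rows --moves '[1,-0.1,0.4,0,0,0,0,1,-0.1,0.7,0,0,0,0,1,-0.2,0.9,0,0,0,0,1,-0.2,1,0,0,0,0,1,-0.2,1,0,0,0,0]'

```text
time: 15.85
eef_pos: [0.6651, -0.1573, 0.0816]
tool_rot: [2.221, 2.221, -0.0]
ft_force: [-2.0, 1.4, -0.0]
opening: 0.007
grasp_force: 1.0
```

>>> play_rows --moves '[1,0,0.2,0,0,0,0,1,0,0.4,0,0,0,0,1,0,0.5,0,0,0,0,1,0,0.5,0,0,0,0]'

```text
time: 16.18
eef_pos: [0.6702, -0.1572, 0.0816]
tool_rot: [2.221, 2.221, 0.0]
ft_force: [-3.0, 0.4, -0.0]
opening: 0.001
grasp_force: 1.2
```

>>> play_rows --moves '[1,0,0.1,0,0,0,0,1,0,0.2,0,0,0,0,1,0,0.2,0,0,0,0]'

```text
time: 16.43
eef_pos: [0.6722, -0.1572, 0.0817]
tool_rot: [2.221, 2.221, 0.0]
ft_force: [-3.1, 1.0, -0.5]
opening: 0.008
grasp_force: 1.3
```

>>> play_rows --moves '[1,0,0.1,0,0,0,0,1,0,0.2,0,0,0,0,1,0,0.2,0,0,0,0]'

```text
time: 16.68
eef_pos: [0.6733, -0.1571, 0.0815]
tool_rot: [-2.22, -2.22, 0.002]
ft_force: [-5.3, 0.5, 2.1]
opening: 0.006
grasp_force: 2.7
```

Force is rising at the stop, so I'll press a bit more.

>>> play_rows --moves '[1,0,0.1,0,0,0,0,1,0,0.2,0,0,0,0,1,0,0.2,0,0,0,0]'

```text
time: 16.93
eef_pos: [0.6735, -0.157, 0.0814]
tool_rot: [-2.218, -2.219, 0.005]
ft_force: [-9.9, 0.3, 5.1]
opening: 0.006
grasp_force: 5.3
```

>>> play_rows --moves '[1,0,0.1,0,0,0,0,1,0,0.2,0,0,0,0,1,0,0.2,0,0,0,0]'

```text
time: 17.18
eef_pos: [0.6736, -0.1569, 0.0813]
tool_rot: [-2.216, -2.217, 0.009]
ft_force: [-15.4, -0.3, 7.7]
opening: 0.003
grasp_force: 8.0
```

>>> play_rows --moves '[1,0,-0.6,0,0,0,0,1,0,-2,0,0,0,0,1,0,-4,0,0,0,0,1,0,-5,-3,0,0,0,1,0,-6,-7,0,0,0]'

```text
time: 17.6
eef_pos: [0.6158, -0.1566, 0.1491]
tool_rot: [-2.218, -2.217, 0.003]
ft_force: [1.0, 0.2, 0.6]
opening: 0.002
grasp_force: 0.0
```

>>> play_rows --moves '[1,-3,0,-2,0,0,0,1,-6,-1.5,-4,0,0,0,1,-9,-3,-6,0,0,0,1,-12,-5,-7,0,0,0,1,-15,-7,-8,0,0,0]'

```text
time: 18.02
eef_pos: [0.5493, -0.3096, 0.2341]
tool_rot: [2.217, 2.218, 0.002]
ft_force: [0.4, -0.2, 0.1]
opening: 0.009
grasp_force: 0.0
```

>>> play_rows --moves '[1,-3.5,-2,0,0,0,0,1,-7,-4,0,0,0,0,1,-10.5,-6,0,0,0,0,1,-14,-8,0,0,0,0,1,-14,-8,0,0,0,0]'

```text
time: 18.43
eef_pos: [0.4655, -0.455, 0.2326]
tool_rot: [2.223, 2.211, -0.006]
ft_force: [1.1, -0.8, 0.4]
opening: 0.005
grasp_force: 0.0
```

```bash
python3 - <<'E'
from fit import *
res=pickle.load(open('res.pkl','rb'));tr,T0,S0=pickle.load(open('tr.pkl','rb'))
T=get_image('top')
for n in('clay_box','flask','slip_pot'): print(n,tr['top',n][0]['box'],[a['box'] for a in trace(n,'top')][:2])
S=get_image('side')
a=T[140:300,140:420][:,:,::-1];p=res['screen'].copy();p[3:]=0
a=cv2.resize(a,(784,448),interpolation=cv2.INTER_CUBIC)
save('end.png',np.vstack([a[:,:,::-1],np.hstack([cv2.resize(S[100:260,190:390],(187,150),interpolation=cv2.INTER_AREA),np.zeros((150,597,3),np.uint8)])])if 0 else np.hstack([cv2.resize(T[140:300,140:420],(490,280),interpolation=cv2.INTER_CUBIC),cv2.resize(S[120:280,200:380],(310,280),interpolation=cv2.INTER_CUBIC)]))
m=trace('screen','top');
R_={'top':m[0]['region']}
print(fit(lambda q:screen_parts([*p[:3],abs(q[0]),abs(q[1])]),R_,[.1,.1],[.1,.1]))
print(read_state()['time'],read_state()['eef_pos'])
E
```

```text
clay_box [364.7, 207.3, 403.0, 239.4] [[363.3, 206.5, 400.9, 243.9]]
flask [245.1, 172.1, 268.7, 195.8] [[244.1, 171.1, 266.8, 196.5], [299.5, 164.8, 359.7, 189.7]]
slip_pot [389.6, 167.5, 420.7, 197.4] [[388.8, 168.7, 420.2, 199.6]]
(array([-0.00228968,  0.00020823]), np.float64(0.0825235678027556))
18.7333 [ 0.46907915 -0.4459861   0.23177339]
```

View pics/end.png

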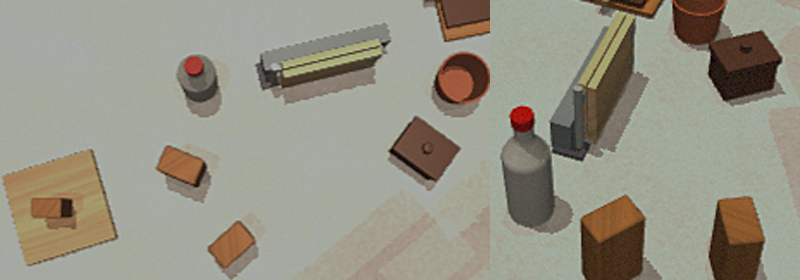

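The picture shows both panels folded flat on the rail (left half, (330,62)). The former stands upright on the board (52,208), and the bystanders have not moved.

```bash
python3 -c "
from workcell import *
print(finish_job())"
```

```text
the job is handed in; nothing more can be done
None
```

The job is handed in at about 19 s: the former stands upright on the ware board, the screen was folded and then pushed flat against the rail in the order asked, and the final pictures show the clay box, flask and pot where they were.

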